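# Index the banding wheel four clicks for the next flower

## Task

The raw flower pot on the indexing banding wheel is getting six evenly spaced flowers, and the wheel has 24 click stops to the turn: bring the next bare place round to the pointer by turning the wheel exactly four clicks clockwise, seen from above. Push it slowly with a fingertip, for instance against one of the two short dark steel pins near its edge, without gripping it or running past the fourth click, and leave it resting in that stop. Do not touch the pot, and leave the other things on the bench where they are.

Things in the scene. Friction and masses are not known exactly. Their poses are not given: they have to be found in the camera images.
- wheel (a joint): angle turned clockwise seen from above, rad; 0 at the start, in a click stop. Stops every 0.262 rad (15 deg), no end stop. Leaving a stop takes a push peaking at about 4 N at a pin, a quarter of the way to the next stop; it falls to nothing half-way, and from there the wheel pulls itself into the next stop, away from a slow finger (14 mm at the pin). Pushed slowly it skips no stop
- wheel_center (a point): centre of the wheel's flat top, on its vertical axis. The wheel is a plain aluminium disc 260 mm across, 22 mm thick, its top 100 mm above the bench. 24 fine radial lines on the rim (every fourth longer) and 24 dimples in its edge mark the stops
- pin_right (a point): middle, half-way up what shows, of one of two equal upright dark steel bat pins on the wheel: 13 mm diameter, 14 mm high above the wheel's top, 110 mm from its axis, turning with it. At the start the pointer lies a quarter turn clockwise from it, seen from above
- pin_left (a point): the same point of the other, equal pin, straight across the wheel from pin_right
- index_base: the wheel's fixed cast-iron stand: origin on the bench below wheel_center, z up. A foot 170 mm across, a post, and on its -x side an upright bracket 26 mm wide, 148 to 160 mm from the axis, 96 mm high, with the ball plunger and the flat pointer (100 mm above the bench), whose tip ends just outside the rim
- pot_center (a point): centre, half-way up, of the raw terracotta flower pot standing loose in the middle of the wheel: 92 mm across, 68 mm high, wavy rim, with three small pale flowers in relief on one side. It rides round with the wheel
- sample_pot_center (a point): centre of a finished glazed flower pot on the bench, 104 mm across, 112 mm high, flowers all round
- slip_jar_center (a point): centre of a closed jar of slip, 68 mm across, 85 mm high
- brush: a brush 190 mm long lying on the bench, origin at its underside, x along it
- sprig_mould_center (a point): centre of a plaster sprig mould, a block 80 by 80 by 26 mm with a flower sunk in its top

How it is judged:
By the outcome, as a careful person would: the job done as asked, in the order asked, and still so for the second after the job is handed in, with the robot touching nothing.
It also fails if it takes over 64 s, if anything falls off the work surface, if the arm or the gripper's body presses on something with over 40 N, if the wrist force passes 120 N, or if a joint passes its speed limit or range.

## Robot

A 6-joint arm with a two-finger parallel gripper is mounted at the origin on the work surface. World frame = base frame: x ahead of the robot, y to its left, z up, the work surface at z = 0. Lengths are in m, angles in rad, forces in N, time in s.
With the tool pointing down it reaches from about 0.35 to 0.725 m from the base axis. Payload 4.3 kg.
Tool frame: the origin (TCP) lies midway between the tips of the shut fingers; the grasp point (between the pads) lies 19 mm behind it; z points along the fingers, y is the line along which they close (so a half turn about z gives the same grasp; the last joint's range is limited). The gripper opens to 85 mm and grips with 20 to 120 N. Pads are 22 mm wide; open, the fingers measure 114 mm over their backs; the gripper's body (76 mm by 85 mm) begins 54 mm behind the grasp point. The pads swing forward as they close: fully open they stand 13 mm farther back than shut.
Start: joints at [1.164, 0.377, 0.081, 1.274, 0, 1.46], TCP at [0.168, 0.55, 0.231] pointing down, gripper open.
Joint ranges: [-2.72, 2.72], [-0.84, 1.66], [-1.02, 1.22], [-1.77, 2.12], [-1.37, 1.28], [-3.14, 3.14]. Speed limits (rad/s): [2.57, 2.57, 3.14, 3.14, 3.14, 3.14].

## Interface

Orientations are given as a rotation vector (axis times angle).
In Python, from cell import bot gives the robot as it stands. Calls block until the motion is done:
- bot.move_pose(position, orientation): joint-space move of the TCP to a pose.
- bot.move_linear(position, frame=None, vel=0.15, max_force=None): straight line of the TCP; frame=None keeps the orientation; vel is the mean speed in m/s. With max_force (N) it stops when the force on the tool has changed by that much, and returns True; else False.
- bot.move_joints(angles): joint-space move.
- bot.move_gripper(opening): finger opening in m; the grip force is fixed at half the most; returns when the fingers have stopped.
- bot.hold(seconds).
- bot.solve_ik(position, orientation): joint angles nearest the present ones, or None.
- bot.state(): the state.
- bot.get_image(name): name is "scene" or "top"; returns a dict with "frame" (384x512x3 uint8, red, green, blue), "fx", "fy", "cx", "cy" (pixels), "xyz" and "attitude" of the camera in the world. Camera axes: x right, y down, z forward; pixel columns grow to the right and rows downward; lengths in m; the calibration is good to about 2 mm. A picture is of the moment at which its call begins. There is no depth.
A pose or a line that the arm cannot do raises bot.Unreachable and nothing moves.
- bot.sign_off(): hands the job in; it is judged then, once.
The state is a dict: "t": time; "qpos": joint angles; "joint_velocities": joint speeds; "tau": joint torques, N m; "position": TCP position; "tcp_rot": TCP orientation; "contact_force": force on the tool from outside, world axes, zero at the start; "ft_torque": the same for the moment, N m; "grip_width": finger opening in m; "grip_force": force on a finger pad.
Only numpy, scipy, OpenCV 4.12 (cv2) and the standard library are available. Lean on these libraries where they do the work, as an engineer would, in place of code of your own. Each camera call takes 0.05 s, during which the arm holds its last target. There are 200 camera calls.

## Working session

There is one attempt and no reset: what is moved stays moved. The work goes in short steps, each a Python script; the robot and the scene stay as the last script left them, time stands still between calls to the robot, and variables do not carry over. Pictures are saved under pics/ and viewed, at most 10 in all, crops included, and the job is handed in when it is done.

```bash
mkdir -p pics; ls
python3 - <<'E'
from cell import bot
import cv2,numpy as np
for n in("scene","top"):
    d=bot.get_image(n); cv2.imwrite(f"pics/{n}0.png",d["frame"][:,:,::-1])
    print(n,d["fx"],d["fy"],d["cx"],d["cy"],d["xyz"],d["attitude"])
s=bot.state();print(s["t"],s["position"],s["tcp_rot"],s["grip_width"])
E
```

```text
pics
scene 419.12536751265213 419.12536751265213 258.95029819028304 190.10923556158616 [1.06033953 0.58274943 1.05179731] [-0.99553666 -2.57489225  0.91127476]
top 471.9304706919429 471.9304706919429 257.5960806540718 188.72304057950092 [ 0.35719068 -0.00238724  1.31241823] [-2.09619508  2.16450542 -0.17522262]
0.1 [0.16792146 0.54932614 0.23045318] [-4.64418496e-01 -3.10662242e+00  2.80102086e-03] 0.08555216873176791
```

View pics/scene0.png

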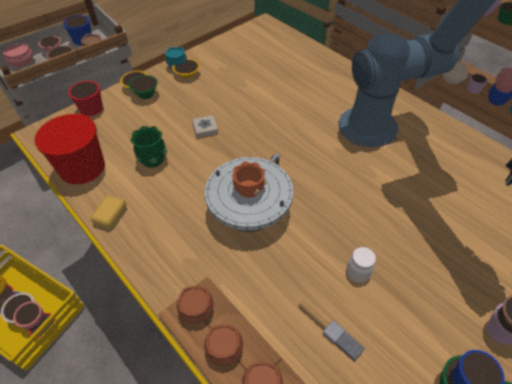

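View pics/top0.png

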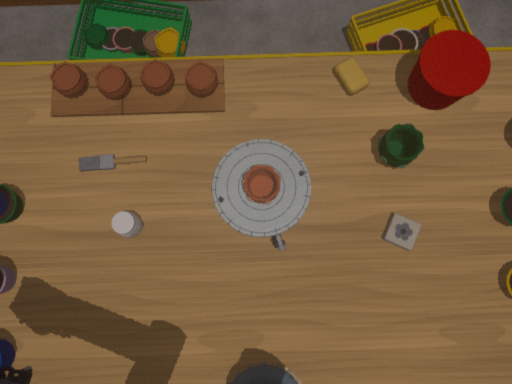

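The top view shows the wheel at about (262,187), pins at (303,173) right and (221,199) left, and the pointer at (279,240). The scene view shows nothing else close to the wheel. Next I locate the pins by ray-casting.

```bash
cat > h.py <<'E'
import cv2,numpy as np
from scipy.spatial.transform import Rotation as R
from cell import bot
def ray(d,px,z):
    v=R.from_rotvec(d["attitude"]).apply([(px[0]-d["cx"])/d["fx"],(px[1]-d["cy"])/d["fy"],1])
    o=np.array(d["xyz"]); return o+v*(z-o[2])/v[2]
def pix(d,p):
    v=R.from_rotvec(d["attitude"]).inv().apply(np.array(p)-d["xyz"])
    return np.array([d["fx"]*v[0]/v[2]+d["cx"],d["fy"]*v[1]/v[2]+d["cy"]])
def dark(d,guess,r=7):
    "centroid of darkness round a pixel guess"
    g=cv2.cvtColor(d["frame"],cv2.COLOR_RGB2GRAY).astype(float)
    x0,y0=np.round(guess).astype(int); c=g[y0-r:y0+r+1,x0-r:x0+r+1]
    w=np.clip(0.6*np.median(c)-c,0,None); yy,xx=np.mgrid[-r:r+1,-r:r+1]
    return np.array([x0+(w*xx).sum()/w.sum(),y0+(w*yy).sum()/w.sum()]) if w.sum()>0 else None
def crop(d,c,r,name,k=6):
    x,y=np.round(c).astype(int); f=d["frame"][max(0,y-r):y+r,max(0,x-r):x+r,::-1]
    cv2.imwrite(name,cv2.resize(f,None,fx=k,fy=k,interpolation=cv2.INTER_CUBIC))
E
python3 - <<'E'
from h import *
for n,gs in(("top",[(303,173),(221,199)]),("scene",[(282,204),(217,174)])):
    d=bot.get_image(n); P=[]
    for g in gs:
        u=dark(d,g); p=ray(d,u,.107); P.append(p); print(n,u,p.round(4))
    c=(P[0]+P[1])/2; print("c",c.round(4),np.linalg.norm(P[0]-P[1])/2, np.degrees(np.arctan2(*(P[0]-c)[1::-1])))
    f=d["frame"].astype(int); m=((f.max(2)-f.min(2))<35)&(f.max(2)>110)
    k=(m*255).astype(np.uint8); k=cv2.morphologyEx(k,cv2.MORPH_CLOSE,np.ones((5,5)))
    cs,_=cv2.findContours(k,cv2.RETR_EXTERNAL,cv2.CHAIN_APPROX_NONE)
    u=pix(d,c); cs=[q for q in cs if cv2.pointPolygonTest(q,tuple(map(float,u)),False)>0]
    if cs:
        h=cv2.convexHull(max(cs,key=cv2.contourArea)); e=cv2.fitEllipse(h); print("ell",e,ray(d,e[0],.1))
    crop(d,u,62 if n=="top" else 50,f"pics/{n}c.png",5)
E
python3 -c "
import cv2,numpy as np
a=[cv2.resize(cv2.imread(f'pics/{n}c.png'),(400,400)) for n in('top','scene')];cv2.imwrite('pics/cc.png',np.hstack(a))"
```

```text
top [300.97979798 173.07070707] [ 0.601  -0.1136  0.107 ]
top [220.40694444 199.19861111] [0.539  0.0975 0.107 ]
c [ 0.57  -0.008  0.107] 0.10999650740772011 -73.65072701724186
ell ((263.0370788574219, 192.47227478027344), (97.11763000488281, 112.41738891601562), 158.3668670654297) [ 0.55416968 -0.01315896  0.1       ]
scene [282.20486322 204.49544073] [0.5405 0.0976 0.107 ]
scene [217.28559103 173.01725626] [ 0.6019 -0.1181  0.107 ]
c [ 0.5712 -0.0102  0.107 ] 0.11211332816682162 105.89633785757364
ell ((250.1505126953125, 189.80531311035156), (72.88653564453125, 91.68279266357422), 75.18728637695312) [ 0.56831601 -0.00751521  0.1       ]
```

View pics/cc.png

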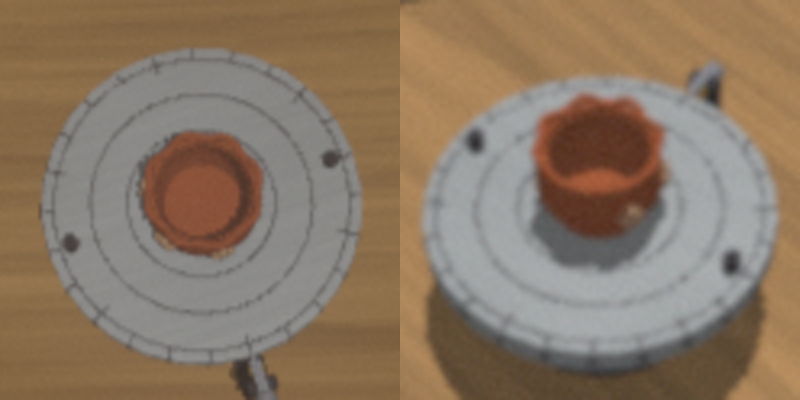

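The crop confirms both pins, at world angles of about -74° and 106° around a centre of (0.5705, -0.0085). The pointer is near the robot side. I'll push the right pin clockwise, which is toward decreasing angle.

```bash
cat >> h.py <<'E'
C=np.array([.5705,-.0085]); A0=-73.8
def rot(a,s):  # tool down, tool x along s * clockwise tangent at angle a (deg)
    t=np.radians(a); x=s*np.array([np.sin(t),-np.cos(t),0]); z=np.array([0,0,-1.])
    return R.from_matrix(np.c_[x,np.cross(z,x),z]).as_rotvec()
def pos(a,z=.105,r=.11):
    t=np.radians(a); return [C[0]+r*np.cos(t),C[1]+r*np.sin(t),z]
def turned(d):
    "wheel turn (deg cw) from the free left pin, searched on its circle"
    g=cv2.cvtColor(d["frame"],cv2.COLOR_RGB2GRAY).astype(float)
    th=np.arange(-10,80,.5); v=[]
    for t in th:
        u=pix(d,pos(A0+180-t,.107)); v.append(cv2.getRectSubPix(g.astype(np.float32),(5,5),tuple(map(float,u))).mean())
    u=dark(d,pix(d,pos(A0+180-th[int(np.argmin(v))],.107)),6)
    p=ray(d,u,.107)[:2]-C; return A0+180-np.degrees(np.arctan2(p[1],p[0]))
E
python3 - <<'E'
from h import *
for n in("top","scene"): print(n,turned(bot.get_image(n)))
a=A0+16
for s in(1,-1):
    for b in(a,A0-50): print(s,b,bot.solve_ik(pos(b),rot(b,s)))
E
```

```text
top -0.25954401979038266
scene -0.29209169778522437
1 -57.8 [-0.25957974  0.56136018  0.04162893  1.05106507  0.         -0.82157576]
1 -123.8 [-0.31597171  0.34030206 -0.31249904  0.91799522  0.          0.27394958]
-1 -57.8 [-0.25957974  0.56136018  0.04162893  1.05106507  0.          2.3200169 ]
-1 -123.8 [-3.15971708e-01  3.40302063e-01 -3.12499040e-01  9.17995224e-01
 -4.44089210e-16 -2.86764307e+00]
```

Run:
```python
from h import *
bot.move_gripper(0)
a=A0+17
bot.move_pose(pos(a,.24),rot(a,1))
bot.move_linear(pos(a,.13),vel=.1); bot.move_linear(pos(a),vel=.04)
s=bot.state(); print(s["t"],s["position"],pos(a),s["grip_width"])
f0=np.array(s["contact_force"])
while a>A0-2:
    a-=1.5; bot.move_linear(pos(a),rot(a,1),vel=.02)
    s=bot.state(); t=np.radians(a); f=np.array(s["contact_force"])-f0
    print(round(a-A0,1),round(s["t"],2),f.round(1),"tan",round(f@[np.sin(t),-np.cos(t),0],1))
d=bot.get_image("top"); print(turned(d)); e=bot.get_image("scene"); print(turned(e))
cv2.imwrite("pics/p1.png",cv2.resize(e["frame"][130:260,170:330,::-1],None,fx=4,fy=4))
```

```text
5.9 [ 0.63080843 -0.10057661  0.10504147] [np.float64(0.6307319545841805), np.float64(-0.10054407448048577), 0.105] 0.00010950575261185689
15.5 6.19 [-1.1 -0.  -0.6] tan 0.9
14.0 6.48 [-0.5 -0.2 -0.3] tan 0.5
12.5 6.78 [ 0.  -0.1  0. ] tan 0.0
11.0 7.07 [-1.3 -0.1  0.2] tan 1.2
9.5 7.36 [-0.3 -0.6 -0.2] tan 0.5
8.0 7.65 [-0.5 -0.2 -0.6] tan 0.5
6.5 7.94 [ 2.2  0.6 -1.5] tan -2.2
5.0 8.23 [ 3.1  0.8 -2. ] tan -3.2
3.5 8.53 [ 2.6 -0.9 -0.8] tan -2.1
2.0 8.82 [ 0.2 -0.   0.2] tan -0.2
0.5 9.11 [-0.6 -0.3 -1.5] tan 0.7
-1.0 9.4 [ 0.   0.3 -0.1] tan -0.1
-2.5 9.69 [-0.4  0.4 -0.2] tan 0.3
14.436387802724767
15.395141434711846
```

View pics/p1.png

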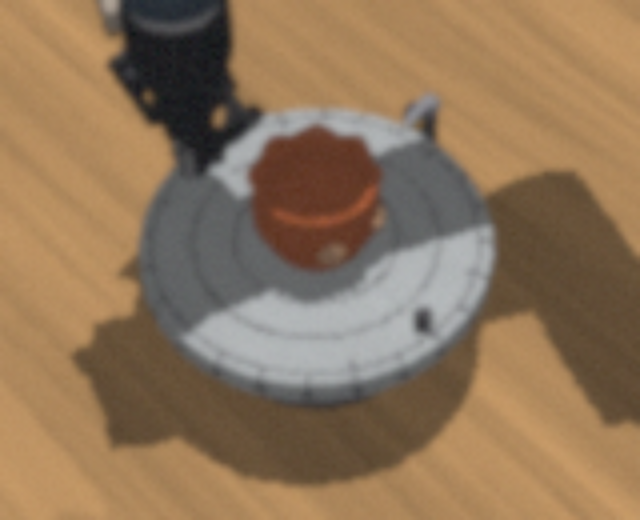

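The wheel has turned one click (about 15°). The finger meets the pin about 7.7° behind its centre, and force drops to zero at the half-way point, as expected. I'll do clicks 2 and 3, check, then push the fourth and stop short of overrun.

Run:
```python
from h import *
def push(a,end):
    while a>end+1e-6:
        a=max(a-1.5,end); bot.move_linear(pos(A0+a),rot(A0+a,1),vel=.02)
        s=bot.state(); t=np.radians(A0+a); f=np.array(s["contact_force"])
        print(round(a,1),round(float(f@[np.sin(t),-np.cos(t),0]),1),end="; ")
def chk():
    print("\nt",bot.state()["t"],[round(turned(bot.get_image(n)),1) for n in("top","scene")])
    return turned(bot.get_image("scene"))
push(-2.5,-18); m=chk()
push(-18,-33); m2=chk()
if abs(m-30)<4 and abs(m2-45)<4:
    push(-33,-48); bot.hold(.3); chk()
    bot.move_linear(pos(A0-42),vel=.03)   # back off from the pin
    bot.move_linear(pos(A0-42,.26),vel=.1); bot.hold(.5); chk()
    bot.move_joints([.9,.1,0,1.2,0,0]) if False else bot.move_pose([.35,-.35,.3],rot(A0-42,1))
    chk(); a=bot.get_image("top"); b=bot.get_image("scene")
    cv2.imwrite("pics/end.png",np.hstack([cv2.resize(i[...,::-1],(400,400),interpolation=cv2.INTER_CUBIC) for i in(a["frame"][125:255,197:327],b["frame"][135:245,195:305])]))
```

```text
-4.0 0.1; -5.5 -0.6; -7.0 -0.6; -8.5 -2.4; -10.0 -3.5; -11.5 -3.4; -13.0 -1.0; -14.5 0.4; -16.0 -0.3; -17.5 0.1; -18 0.8; 
t 12.9583 [np.float64(29.6), np.float64(30.4)]
-19.5 0.1; -21.0 -0.1; -22.5 -1.5; -24.0 -3.0; -25.5 -4.0; -27.0 -2.7; -28.5 0.4; -30.0 -0.2; -31.5 -0.3; -33.0 0.1; 
t 16.025 [np.float64(44.4), np.float64(45.9)]
-34.5 0.7; -36.0 -1.1; -37.5 -1.1; -39.0 -3.4; -40.5 -3.3; -42.0 -1.8; -43.5 0.3; -45.0 0.1; -46.5 0.1; -48.0 -1.0; 
t 19.3917 [np.float64(59.8), np.float64(61.2)]

t 22.275 [np.float64(59.7), np.float64(61.2)]

t 23.575 [np.float64(59.8), np.float64(61.1)]
```

View pics/end.png

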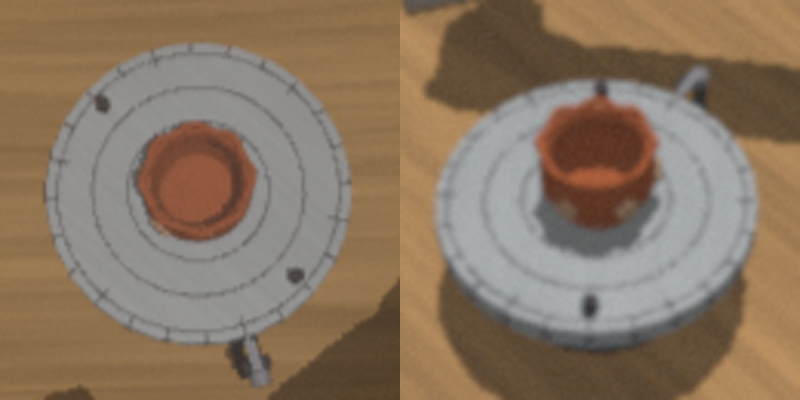

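The picture shows the pins 60° clockwise from where they started. The pot is still centred and the arm is clear.

```bash
python3 -c "
from cell import bot
bot.hold(.5);print(bot.sign_off())"
```

```text
the job is handed in; nothing more can be done
None
```

The wheel is turned four clicks clockwise (about 60° in both cameras) and resting in its stop, with the pot untouched and the arm clear; the job is handed in.

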